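# Ready the gel caster with the comb that matches the sample

### The job

Get the gel caster ready to pour the same gel as last time: the used comb lying on the blotting sheet beside the comb rack shows which comb is wanted. Take the clean comb with the same teeth from the rack and seat it, teeth down, fully home in the pair of notches of the clear casting tray, and swing the cam lever fully round to shut the gate against the tray. Leave the other combs, the used ones and the rest of the bench as they are.

Things in the scene. Friction and masses are not known exactly. Their poses are not given: they have to be found in the camera images.
- caster: gel casting stand, fixed: black base 176 x 156 x 8 mm with a clear open-topped tray. Origin on the bench, z up. Tray side walls run along x at y = -63 and +63 mm (6 mm thick, tops z = 52 mm, x -50 to +62 mm); tray floor z = 12 mm. Low dam (to z = 34 mm) at the +x end; sliding white gate (130 mm wide, to z = 34 mm) at the -x end, cam lever outside it
- comb_seat (a point): midway between the two facing notches in the tray's side walls, level with their bottoms (z = 40 mm); caster x = +35 mm, y = 0, axes as caster. Notches open upward, 12 mm deep, 12.5 mm wide along x, flaring to 20.5 mm at the mouth. A seated comb lies along y, either way round, its bar's underside on both notch bottoms, its handle centre 23 mm above this point, teeth 2 mm off the floor
- cam_lever (a joint): steel cam lever of the gate, rad: 0 = open, arm pointing away from the tray (caster -x); 1.57 = fully shut, at its stop, arm along the gate (pointing to caster +y). Seen from above it shuts clockwise. It stays where it is left (friction 0.06 N m); its cam pushes the gate 4 mm on to the tray's open end
- lever_knob (a point): middle of the upright round white knob at the free end of the lever's arm: about 15 mm across (17 mm at its foot), z = 36 to 70 mm, this point at z = 55 mm; it travels on a circle of 56 mm radius about lever_pivot. The flat arm under it: z = 28 to 36 mm, 13 mm wide
- lever_pivot (a point): point on the lever's upright pivot axis, at z = 55 mm, level with the knob's middle (caster x = -76 mm, y = 0); the pivot's own parts end at z = 38 mm
- comb_rack: white comb rack, fixed: base 160 x 146 mm, two notched cheeks along x at y = -66 and +66 mm (8 mm thick, tops z = 57 mm); origin on the bench, z up. Three clean combs hang in it one behind the other at x = -58, 0 and +58 mm, along y, teeth down, bar ends in notches like the tray's (bottoms z = 45 mm). Which comb hangs where changes
- sample_sheet: white blotting sheet beside the comb rack (on the side away from the casting stand), 176 x 95 x 4 mm, origin under its middle; one used comb, the sample, lies flat on it. Which one changes
- sample_spot (a point): middle of the top of that sheet; the used comb within 90 mm of it is the sample, the two others lie over 250 mm from it, on a drying sheet elsewhere
- comb_a_handle (a point): centre of the handle of the clean black comb with ten narrow teeth (each 6 mm wide, 5 mm gaps), hung in the rack. Bar 152 (y) x 10 (x) x 14 mm high; handle on its middle 50 (y) x 10 (x) x 20 mm high. This point: 11 mm below the top, 23 mm above the bar's underside, 49 mm above the teeth tips. Teeth 4 mm thick. z up, x through the thickness. 35 g
- comb_b_handle (a point): centre of the handle of the clean black comb with five wide teeth (each 15 mm wide, 9 mm gaps), hung in the rack. Bar 152 (y) x 10 (x) x 14 mm high; handle on its middle 50 (y) x 10 (x) x 20 mm high. This point: 11 mm below the top, 23 mm above the bar's underside, 49 mm above the teeth tips. Teeth 4 mm thick. z up, x through the thickness. 35 g
- comb_c_handle (a point): centre of the handle of the clean black comb with one broad tooth (80 mm wide) and one narrow tooth (12 mm wide) with a 14 mm gap between them, hung in the rack. Bar 152 (y) x 10 (x) x 14 mm high; handle on its middle 50 (y) x 10 (x) x 20 mm high. This point: 11 mm below the top, 23 mm above the bar's underside, 49 mm above the teeth tips. Teeth 4 mm thick. z up, x through the thickness. 35 g
- used_a_mid (a point): middle of the bar of a used black comb with ten narrow teeth (each 6 mm wide, 5 mm gaps), same as comb_a, lying flat on a blotting sheet, long axis along its x; this point is half-way up its 10 mm thickness
- used_b_mid (a point): middle of the bar of a used black comb with five wide teeth (each 15 mm wide, 9 mm gaps), same as comb_b, lying flat on a blotting sheet, long axis along its x; this point is half-way up its 10 mm thickness
- used_c_mid (a point): middle of the bar of a used black comb with one broad tooth (80 mm wide) and one narrow tooth (12 mm wide) with a 14 mm gap between them, same as comb_c, lying flat on a blotting sheet, long axis along its x; this point is half-way up its 10 mm thickness
- screen_corner (a point): nearest lower corner of the flat monitor screen, an obstacle, always here: the screen (22 mm thick) reaches from here 530 mm away from the robot, nearly along +x, and from z = 178 to 493 mm; its stand is 270 mm farther back. Keep arm and gripper clear of it
- tape_roll: bystander: yellow roll of label tape lying flat, 70 mm across, 20 mm high, stands or lies loose on the bench; origin at the centre of its underside
- timer: bystander: white bench timer, 66 x 62 x 18 mm, stands or lies loose on the bench; origin at the centre of its underside
- beaker: bystander: glass beaker, 61 mm across, 76 mm high, stands or lies loose on the bench; origin at the centre of its underside
- vial_amber: bystander: small brown vial with black cap, 23 mm across, 45 mm high, stands or lies loose on the bench; origin at the centre of its underside
- vial_clear: bystander: small clear vial with blue cap, 26 mm across, 50 mm high, stands or lies loose on the bench; origin at the centre of its underside
- marker_black: bystander: black and white marker pen lying down, 138 mm long, stands or lies loose on the bench; origin at the centre of its underside

How it is judged:
By the outcome, as a careful person would: the job done as asked, in the order asked, and still so for the second after the job is handed in, with the robot touching nothing.
It also fails if it takes over 56 s, if anything falls off the work surface, if the arm or the gripper's body presses on something with over 40 N, if the wrist force passes 120 N, or if a joint passes its speed limit or range.

### The arm

A 6-joint arm with a two-finger parallel gripper is mounted at the origin on a cart in front of the work surface, level with it; the furniture and walls round the work are solid. World frame = base frame: x ahead of the robot, y to its left, z up, the work surface at z = 0. Lengths are in m, angles in rad, forces in N, time in s.
With the tool pointing down it reaches from about 0.35 to 0.85 m from the base axis. Payload 8.1 kg.
Tool frame: the origin (TCP) lies at the very end of the fingers, on their centre line; the grasp point (between the pads) lies 19 mm behind it; z points along the fingers, y is the direction in which the jaws open and shut (so a half turn about z gives the same grasp; the last joint's range is limited). The gripper opens to 93 mm and grips with 3 to 60 N. Pads are 15 mm wide; open, the fingers measure 128 mm over their backs; the gripper's body (75 mm by 188 mm) begins 65 mm behind the grasp point.
Start: joints at [1.021, 0.13, 1.488, -0, 1.523, -0.085], TCP at [0.269, 0.536, 0.219] pointing down, gripper open.
Joint ranges: [-2.96, 2.96], [-0.89, 2.26], [0.02, 2.5], [-1.34, 4.48], [0, 2.73], [-2.66, 2.66]. Speed limits (rad/s): [2.39, 2.39, 2.79, 3.14, 3.14, 3.14].

### API

Orientations are given as a rotation vector (axis times angle).
In Python, from plant import robot gives the robot as it stands.
- The arm moves only by the shell command python3 -m inch 'ROWS' [FORCE]. ROWS is JSON, a list that holds one entry, the list of rows, each a list of 7 numbers: the shift along the tool's x, y, z in cm, then the turn, a rotation vector about the tool's x, y, z in degrees, then the gripper command: -1 is fully open, 1 is shut, values between are in proportion. A call has 1 to 5 rows; each row shifts and turns the commanded pose from where the row before left it, along the tool's axes as they then stand; what a row does not reach is not made up. A row lasts 1/10 s, in which the tool goes at most 50 mm and 8.59 degrees, less where a joint would pass 70% of its speed; a pose out of reach is approached as far as the arm can. A call with a gripper value outside its range is refused whole. The fingers move at their own pace and stop on an object; FORCE is the grip in N (left out, the last holds). Time passes only in rows, so rows that do not move let the fingers close. It gives the time, the measured TCP pose, the force and the opening at its end, in the units of the state.
- robot.read_state(): the state, without advancing time (a new reading comes with each control period).
- robot.read_camera(name): name is "side" or "top" or "wrist"; returns a dict with "image" (480x640x3 uint8, blue, green, red), "K" (3x3 intrinsics, pixels), "R" (3x3) and "t" (3): a world point X has camera coordinates R X + t; the wrist camera has in their place "tool_from_camera" (4x4, takes a point from camera to tool coordinates, whose origin is the TCP and whose axes are the flange's). Camera axes: x right, y down, z forward; pixel columns grow to the right and rows downward; lengths in m; the calibration is good to about 2 mm. The wrist camera is an equidistant fisheye: a pixel r from the principal point sees the ray r / f radians off the axis. A picture is of the moment at which its call begins: read the wrist's pose just before it. There is no depth.
- robot.close_job(): hands the job in, once; it reports no verdict.
The state is a dict: "t": time; "q": joint angles; "dq": joint speeds; "joint_torque": joint torques, N m; "tool_pos": TCP position; "orientation": TCP orientation; "force": force on the tool from outside, world axes, zero at the start; "wrist_torque": the same for the moment, N m; "opening": finger opening in m.
Only numpy, scipy, OpenCV 4.12 (cv2) and the standard library are available. Lean on these libraries where they do the work, as an engineer would, in place of code of your own. Each camera call takes 0.05 s, during which the arm holds its last target. There are 200 camera calls.

## Working session

There is one attempt and no reset: what is moved stays moved. The work goes in short steps, Python scripts to look and compute and a shell command to move; the robot and the scene stay as the last step left them, time stands still between calls to the robot, and variables do not carry over. Pictures are saved under pics/ and viewed, about 8 in all and at most 12, crops included, and the job is handed in when it is done.

```bash
mkdir -p pics
python3 - <<'E'
from plant import robot
import cv2
s=robot.read_state();print(s['t'],s['tool_pos'],s['orientation'],s['opening'])
for n in('top','side'):
    c=robot.read_camera(n);cv2.imwrite(f'pics/{n}0.png',c['image']);print(n,c['K'],c['R'],c['t'])
E
```

```text
0.0 [0.26862994 0.53587719 0.21761598] [-7.23408481e-01 -3.05660458e+00  2.65939373e-03] 0.09301082599657254
top [[480.88822852   0.         321.39984606]
 [  0.         480.88822852 241.81648756]
 [  0.           0.           1.        ]] [[ 7.71482504e-03 -9.99970233e-01 -1.19360836e-04]
 [-9.99180973e-01 -7.70399416e-03 -3.97244542e-02]
 [ 3.97223522e-02  4.25730290e-04 -9.99210665e-01]] [0.01698575 0.61763147 1.36088408]
side [[567.3350528    0.         315.15546964]
 [  0.         567.3350528  237.65391771]
 [  0.           0.           1.        ]] [[-0.92488145 -0.38008651  0.01133773]
 [-0.23815205  0.55574661 -0.79651071]
 [ 0.29644207 -0.73937809 -0.60451811]] [0.56826789 0.23112478 1.34706442]
```

View pics/top0.png

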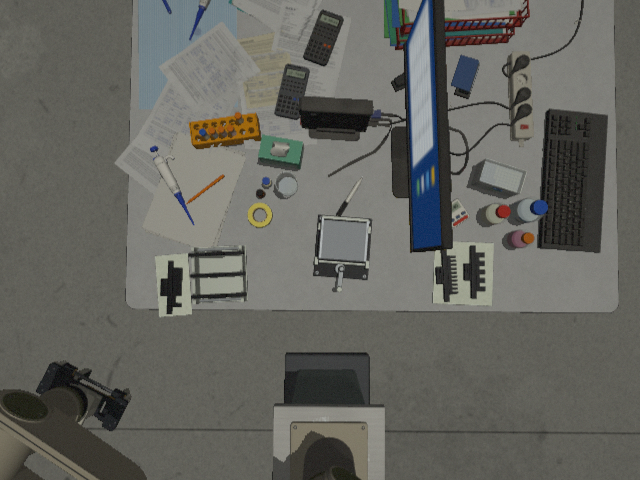

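View pics/side0.png

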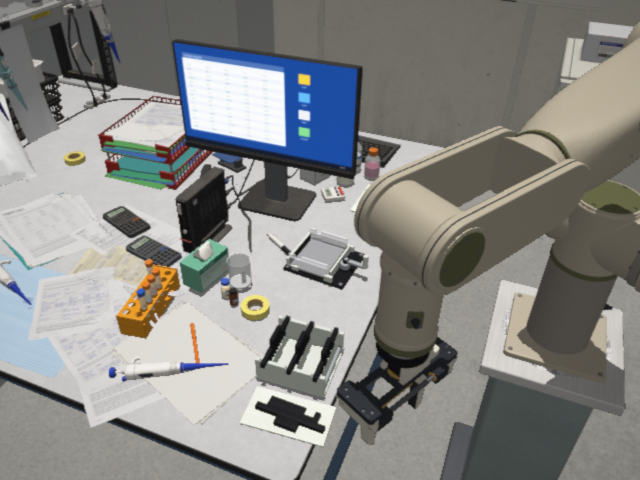

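Run:
```python
import cv2,numpy as np
t=cv2.imread('pics/top0.png');s=cv2.imread('pics/side0.png')
r=lambda im,x,y,w,h,W,H:cv2.resize(im[y:y+h,x:x+w],(W,H),interpolation=cv2.INTER_CUBIC)
a=np.hstack([r(t,150,235,100,85,400,340),r(t,300,205,100,85,400,340)])
b=np.hstack([r(s,235,310,120,78,400,260),r(s,260,225,120,78,400,260)])
cv2.imwrite('pics/crop1.png',np.vstack([a,b]))
```

```text
(no output)
```

View pics/crop1.png

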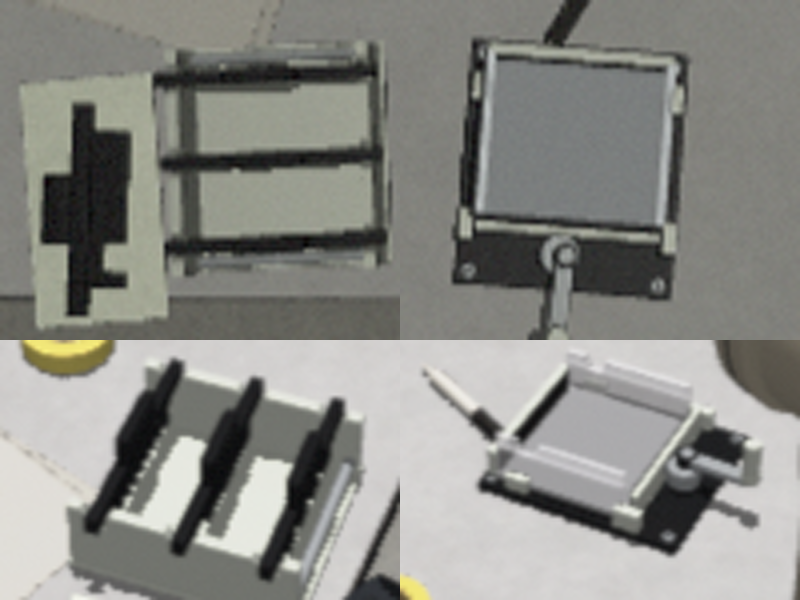

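```bash
cat > h.py <<'E'
from plant import robot
import cv2,numpy as np
from scipy.spatial.transform import Rotation as Ro
def ray(cam,px):
    K,R,t=cam['K'],cam['R'],cam['t'];d=R.T@np.linalg.inv(K)@[px[0],px[1],1];return -R.T@t,d
def unp(cam,px,z):
    o,d=ray(cam,px);return o+d*(z-o[2])/d[2]
def pose():
    s=robot.read_state();return np.array(s['tool_pos']),Ro.from_rotvec(s['orientation'])
def wrist(c,P,px,z):
    "px->world at height z with tool pose P"
    K=c['K'];M=np.array(c['tool_from_camera']);x=np.array([(px[0]-K[0][2]),(px[1]-K[1][2])]);r=np.hypot(*x);th=r/K[0][0]
    d=np.r_[x/max(r,1e-9)*np.sin(th),np.cos(th)];p,R=P
    o=p+R.apply(M[:3,3]);d=R.apply(M[:3,:3]@d);return o+d*(z-o[2])/d[2]
def wproj(c,P,X):
    K=c['K'];M=np.array(c['tool_from_camera']);p,R=P
    X=np.linalg.inv(M)@np.r_[R.inv().apply(np.array(X)-p),1];r=np.hypot(X[0],X[1]);th=np.arctan2(r,X[2])
    return np.array([K[0][2],K[1][2]])+K[0][0]*th*X[:2]/r
E
python3 - <<'E'
from h import *
c=robot.read_camera('top')
for n,p,z in[('far',(217.5,254),.079),('mid',(218,274.5),.079),('near',(218.75,295.75),.079),('farL',(189.5,255),.059),('farR',(243,252.5),.059),('nearL',(192,296.5),.059),('nearR',(246,294),.059),
 ('base1',(318.75,215),.008),('base2',(372.5,219.5),.008),('base3',(368,279.5),.008),('base4',(313,275.75),.008),('knob',(340,290),.07),('pivot',(341,267.5),.038)]:print(n,unp(c,p,z).round(4))
w=robot.read_camera('wrist');P=pose();print(w['K'],w['tool_from_camera'],P[1].as_matrix().round(3));cv2.imwrite('pics/w0.png',w['image'])
E
```

```text
far [0.5796 0.3034 0.079 ]
mid [0.5241 0.3012 0.079 ]
near [0.4667 0.2982 0.079 ]
farL [0.5765 0.3849 0.059 ]
farR [0.5845 0.2376 0.059 ]
nearL [0.4626 0.3759 0.059 ]
nearR [0.4706 0.2277 0.059 ]
base1 [0.6946 0.03   0.008 ]
base2 [ 0.6829 -0.1244  0.008 ]
base3 [ 0.511  -0.1121  0.008 ]
base4 [0.5205 0.045  0.008 ]
knob [ 0.4842 -0.03    0.07  ]
pivot [ 0.545  -0.0336  0.038 ]
[[371.64829954   0.         321.67106339]
 [  0.         371.64829954 242.48653739]
 [  0.           0.           1.        ]] [[ 7.12148199e-04 -9.69682615e-01 -2.44366773e-01  6.68264742e-02]
 [ 9.99999676e-01  5.99081608e-04  5.37016334e-04  4.10545597e-04]
 [-3.74339763e-04 -2.44367077e-01  9.69682727e-01 -1.65858993e-01]
 [ 0.00000000e+00  0.00000000e+00  0.00000000e+00  1.00000000e+00]] [[-0.894  0.448 -0.001]
 [ 0.448  0.894 -0.001]
 [ 0.    -0.001 -1.   ]]
```

View pics/w0.png

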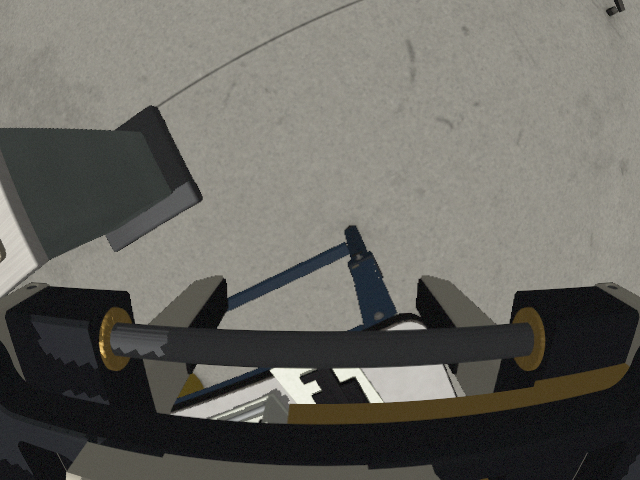

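Run:
```python
import cv2
s=cv2.imread('pics/side0.png')[310:390,250:350]
s=cv2.resize(s,(800,600),interpolation=cv2.INTER_CUBIC);cv2.imwrite('pics/crop2.png',s)
```

```text
(no output)
```

View pics/crop2.png

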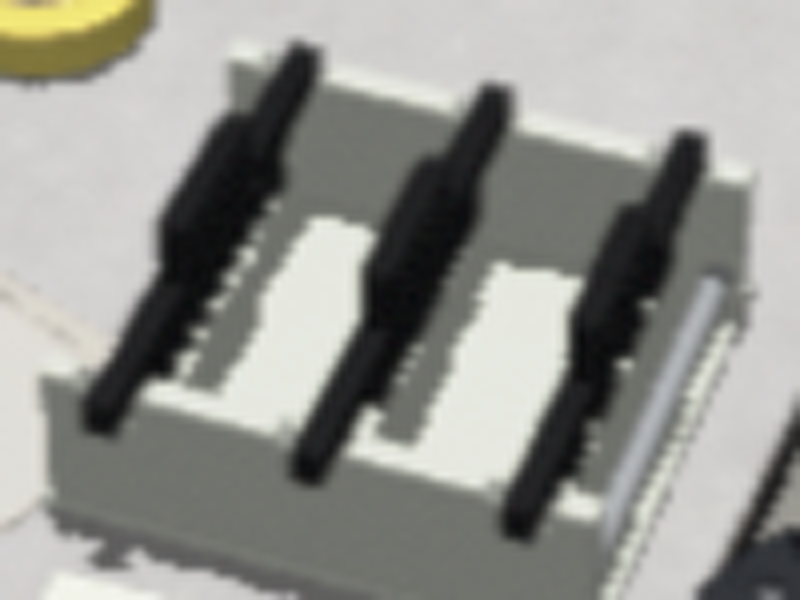

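Sample = comb C (one broad, one narrow tooth). The side view shows ten fine teeth on the far rack comb, but the middle and near combs are unclear. Next I'll move so the wrist camera looks at the rack from an angle.

```bash
python3 -m inch '[[[-3.1,-2.5,0,0,0,0,-1],[-3.1,-2.5,0,0,0,0,-1],[-3.1,-2.5,0,0,0,0,-1],[-3.1,-2.5,0,0,0,0,-1],[-3.1,-2.5,0,0,0,0,-1]]]'
python3 -m inch '[[[-3.1,-2.5,0,0,0,0,-1],[-3.1,-2.5,0,0,0,0,-1],[-3.1,-2.5,0,0,0,0,-1],[0,0,0,0,0,8,-1],[0,0,0,0,0,8,-1]]]'
python3 -m inch '[[[0,0,0,0,0,8,-1],[0,0,0,0,0,8,-1],[0,0,0,0,0,8,-1],[0,0,0,0,0,8,-1],[0,0,0,0,0,8,-1]]]'
python3 -c "
from h import *;p,R=pose();print(p,R.as_matrix().round(3),robot.read_state()['q'])"
```

```text
t: 0.7
tool_pos: [0.3517, 0.3537, 0.2185]
orientation: [0.723, 3.057, -0.0]
force: [1.2, -0.5, -0.7]
opening: 0.0927
t: 1.2
tool_pos: [0.4015, 0.245, 0.2186]
orientation: [1.154, 2.922, -0.0]
force: [0.0, -0.1, 0.2]
opening: 0.0934
t: 1.7
tool_pos: [0.4009, 0.2463, 0.2185]
orientation: [-2.081, -2.353, 0.0]
force: [0.3, -0.3, -0.4]
opening: 0.0929
[0.40085754 0.24633842 0.2184564 ] [[-0.122  0.992 -0.   ]
 [ 0.992  0.122 -0.   ]
 [-0.    -0.    -1.   ]] [ 4.41970408e-01 -2.26679404e-01  1.83414046e+00  3.33528243e-05
  1.53443295e+00  3.19189981e-01]
```

```bash
python3 -m inch '[[[0,0,0,0,0,4,-1],[0,0,0,-8,0,0,-1],[0,0,0,-8,0,0,-1],[0,0,0,-8,0,0,-1],[0,0,0,-8,0,0,-1]]]'
python3 -m inch '[[[0,0,0,0,0,0,-1]]]'
python3 - <<'E'
from h import *
P=pose();w=robot.read_camera('wrist');print(P[0],P[1].as_matrix().round(3));cv2.imwrite('pics/w1.png',w['image'])
E
```

```text
t: 2.2
tool_pos: [0.4015, 0.2467, 0.2195]
orientation: [1.852, 1.963, 0.572]
force: [-0.8, -0.1, 0.2]
opening: 0.0929
t: 2.3
tool_pos: [0.3972, 0.2454, 0.2134]
orientation: [1.851, 1.971, 0.56]
force: [-1.4, -0.9, -0.5]
opening: 0.0932
[0.39715735 0.24540073 0.21338456] [[-0.062  0.848  0.527]
 [ 0.998  0.054  0.03 ]
 [-0.003  0.528 -0.849]]
```

View pics/w1.png

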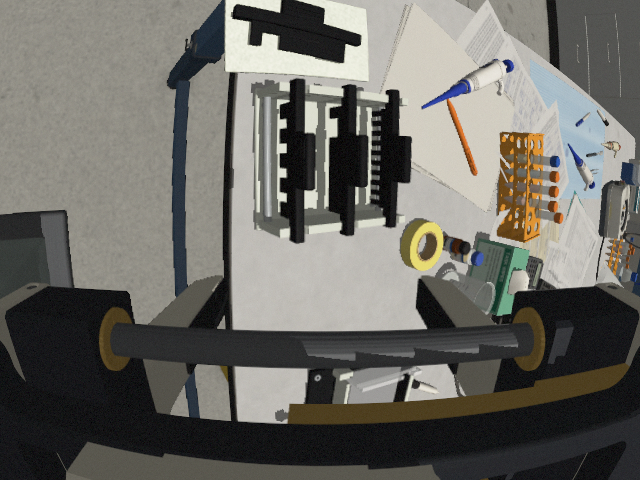

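Clear view: the near comb has five wide teeth (B), the middle has the broad tooth (C) at about (330,165), and the far has ten fine teeth (A). Target is the middle comb. Levelling off and moving above it.

```bash
python3 -m inch '[[[0,0,0,8,0,0,0.14],[0,0,0,8,0,0,0.14],[0,0,0,8,0,0,0.14],[0,0,0,8,0,0,0.14],[1.2,3.2,0,0,0,0,0.14]]]' >/dev/null
python3 -m inch '[[[1.2,3.2,0,0,0,0,0.14],[1.2,3.2,0,0,0,0,0.14],[1.2,3.2,0,0,0,0,0.14],[0,0,3,0,0,0,0.14],[0,0,2,0,0,0,0.14]]]'
python3 -m inch '[[[0,0,0,0,0,0,0.14]]]'
python3 - <<'E'
from h import *
P=pose();w=robot.read_camera('wrist');print(P[0],P[1].as_matrix().round(3));
for X in[(.5241,.3012,.079),(.5241-.005,.3012+.025,.079),(.5241+.005,.3012-.025,.079)]:print(wproj(w,P,X))
im=cv2.resize(w['image'][100:420,110:530],None,fx=1.9,fy=1.87,interpolation=cv2.INTER_CUBIC);print(im.shape);cv2.imwrite('pics/w2.png',im)
E
```

```text
t: 3.35
tool_pos: [0.5292, 0.3023, 0.1674]
orientation: [-2.154, -2.283, -0.0]
force: [-0.8, 0.3, -0.5]
opening: 0.04
t: 3.45
tool_pos: [0.5263, 0.301, 0.1648]
orientation: [-2.152, -2.281, 0.009]
force: [-0.4, -0.9, -0.5]
opening: 0.0403
[0.52631887 0.30104284 0.16479515] [[-0.058  0.998 -0.008]
 [ 0.998  0.058 -0.001]
 [-0.    -0.008 -1.   ]]
[318.388798   247.74692045]
[313.18343097 212.15163723]
[323.3669414  281.62747511]
(598, 798, 3)
```

View pics/w2.png

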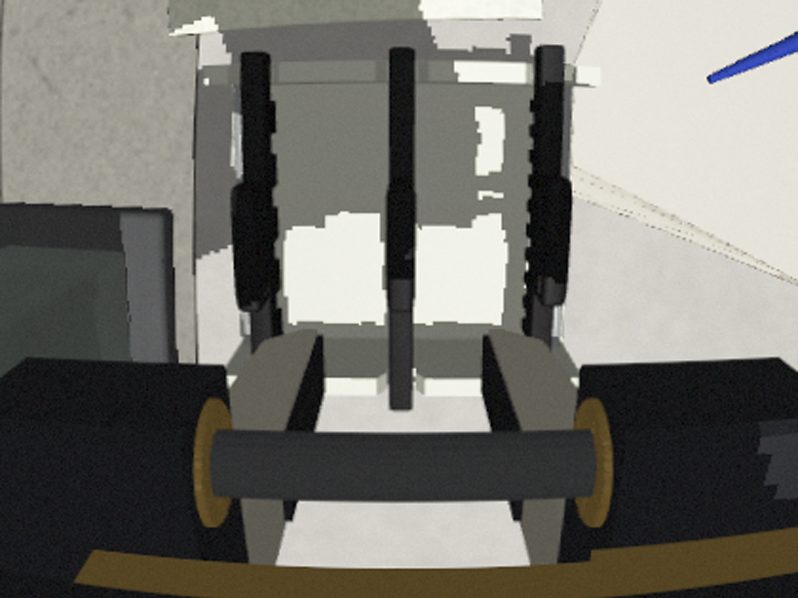

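Run:
```python
from h import *
P=pose();w=robot.read_camera('wrist')
for px,z in[((401,47),.059),((401,410),.059),((400,182),.079),((400,305),.079),((400,182),.068),((255,52),.059),((550,46),.059)]:
    print(px,wrist(w,P,(110+px[0]/1.9,100+px[1]/1.87),z).round(4))
c=robot.read_camera('side')
R,t,K=c['R'],c['t'],c['K']
for X in[(.5241,.3012,.079),(.5241,.3131,.079)]:
    q=K@(R@np.array(X)+t);print(q[:2]/q[2])
```

```text
(401, 47) [0.5216 0.3877 0.059 ]
(401, 410) [0.5305 0.2356 0.059 ]
(400, 182) [0.5243 0.3369 0.079 ]
(400, 305) [0.527  0.2898 0.079 ]
(400, 182) [0.5243 0.3355 0.068 ]
(255, 52) [0.465  0.3837 0.059 ]
(550, 46) [0.5791 0.3928 0.059 ]
[301.31767966 334.71822185]
[299.12025934 338.48386492]
```

```bash
python3 -m inch '[[[1.1,0,2,0,0,0,0.14],[0,0,3,0,0,0,0.14],[0,0,3,0,0,0,0.14],[0,0,2,0,0,0,0.14],[0,0,1,0,0,0,0.14]]]' 
python3 -m inch '[[[0,0,0,0,0,0,0.14],[0,0,0,0,0,0,0.14]]]'
```

```text
t: 4.1
tool_pos: [0.5255, 0.3129, 0.0584]
orientation: [-2.155, -2.285, 0.0]
force: [0.5, 0.4, 0.4]
opening: 0.0399
t: 4.3
tool_pos: [0.5266, 0.3134, 0.0607]
orientation: [2.155, 2.285, 0.004]
force: [0.3, 0.2, 0.6]
opening: 0.0399
```

```bash
python3 -m inch '[[[-0.1,0,0.6,0,0,0,0.14],[0,0,0.5,0,0,0,0.14],[0,0,0,0,0,0,0.14],[0,0,0,0,0,0,1],[0,0,0,0,0,0,1]]]' 15
python3 -m inch '[[[0,0,0,0,0,0,1],[0,0,0,0,0,0,1],[0,0,0,0,0,0,1]]]'
```

```text
t: 4.8
tool_pos: [0.5254, 0.3119, 0.0478]
orientation: [2.155, 2.286, 0.0]
force: [-1.0, -0.4, -0.0]
opening: 0.0284
t: 5.1
tool_pos: [0.5254, 0.3119, 0.0478]
orientation: [-2.155, -2.286, -0.0]
force: [-0.2, -0.2, 0.8]
opening: 0.0098
```

```bash
python3 -m inch '[[[0,0,-1,0,0,0,1],[0,0,-2,0,0,0,1],[0,0,-2.5,0,0,0,1],[0,0,-2.5,0,0,0,1],[0,0,-2,0,0,0,1]]]' 30
python3 - <<'E'
from h import *
c=robot.read_camera('top')
for z in(.178,.493):print(unp(c,(411,250),z),unp(c,(452,250),z))
E
```

```text
t: 5.6
tool_pos: [0.5259, 0.3121, 0.1502]
orientation: [2.155, 2.285, 0.003]
force: [0.2, 0.4, -0.3]
opening: 0.0096
[ 0.59208052 -0.20326345  0.178     ] [ 0.59287377 -0.30611824  0.178     ]
[ 0.58447061 -0.14466117  0.493     ] [ 0.58505673 -0.22065863  0.493     ]
```

```bash
R='';python3 -m inch '[[[-4,0.2,0,0,0,0,1],[-4,0.2,0,0,0,0,1],[-4,0.2,0,0,0,0,1],[-4,0.2,0,0,0,0,1],[-4,0.2,0,0,0,0,1]]]'
python3 -m inch '[[[-4,0.2,0,0,0,0,1],[-4,0.2,0,0,0,0,1],[-4,0.2,0,0,0,0,1],[-4,0.2,0,0,0,0,1],[-3,0.2,0,0,0,0,1]]]'
python3 -m inch '[[[0,0,0,0,0,7.5,1],[0,0,0,0,0,0,1],[0,0,0,0,0,0,1]]]'
python3 - <<'E'
from h import *
P=pose();w=robot.read_camera('wrist');print(P[0],P[1].as_matrix().round(3),robot.read_state()['opening'])
im=cv2.resize(w['image'][0:360,180:600],None,fx=1.66,fy=1.66,interpolation=cv2.INTER_CUBIC);print(im.shape);cv2.imwrite('pics/w3.png',im)
E
```

```text
t: 6.15
tool_pos: [0.5469, 0.1113, 0.1476]
orientation: [2.155, 2.286, 0.0]
force: [0.6, 0.5, -1.0]
opening: 0.0101
t: 6.65
tool_pos: [0.5681, -0.0787, 0.1476]
orientation: [2.156, 2.284, -0.0]
force: [0.0, 0.3, -1.5]
opening: 0.0098
t: 6.95
tool_pos: [0.5681, -0.076, 0.1475]
orientation: [-2.296, -2.143, 0.0]
force: [-0.3, 0.0, -0.1]
opening: 0.0101
[ 0.56805472 -0.07604305  0.14747135] [[ 0.069  0.998 -0.   ]
 [ 0.998 -0.069  0.   ]
 [ 0.    -0.    -1.   ]] 0.009849922339268898
(598, 697, 3)
```

View pics/w3.png

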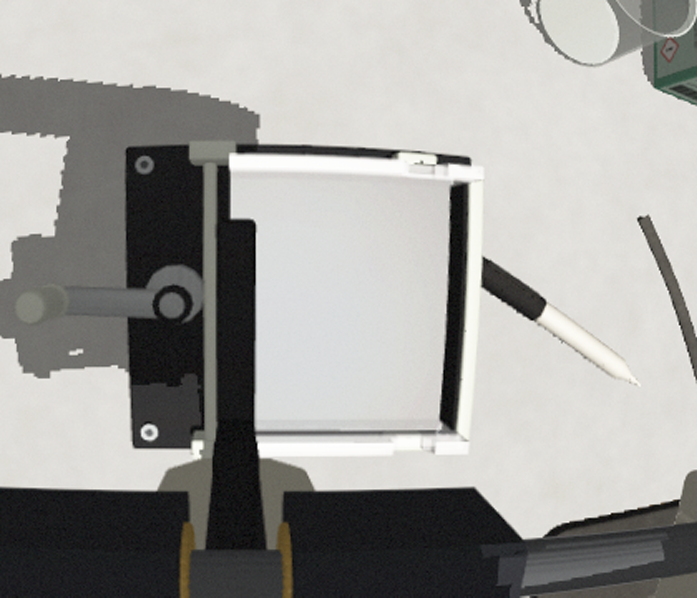

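The whole casting tray is in view. The notches are at about (418,160) and (415,443) in this crop; I'll enlarge both.

Run:
```python
import cv2,numpy as np
w=cv2.imread('pics/w3.png')
r=lambda x,y:cv2.resize(w[y:y+50,x:x+133],(798,300),interpolation=cv2.INTER_CUBIC)
cv2.imwrite('pics/crop3.png',np.vstack([r(360,140),r(360,415)]))
```

```text
(no output)
```

View pics/crop3.png

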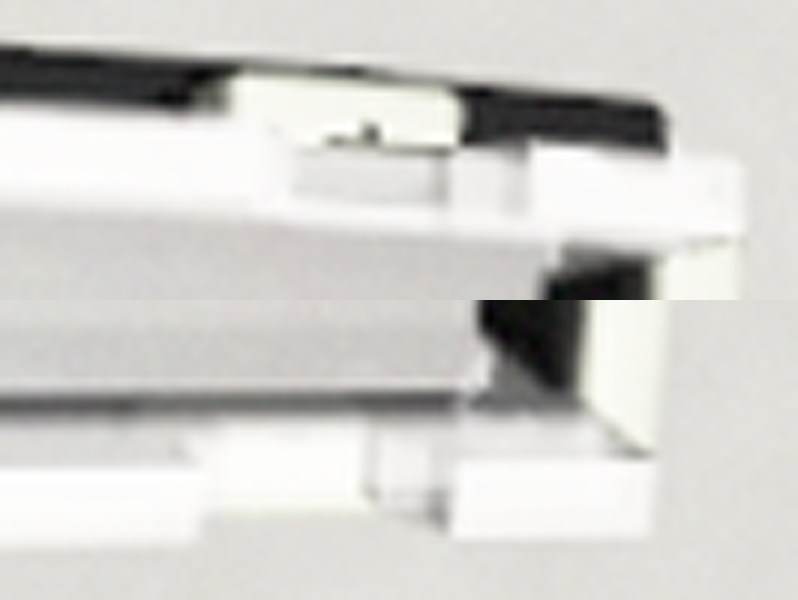

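Run:
```python
from h import *
P=pose();w=robot.read_camera('wrist')
f=lambda c,r,y0,z:wrist(w,P,(180+(360+c/6)/1.66,((y0+r/6)/1.66)),z)
a=f(397,198,140,.052);b=f(325,202,415,.052);print(a,b,np.linalg.norm(a-b))
e1=f(740,198,140,.052);e2=f(652,202,415,.052);print(e1,e2)
m=(a+b)/2;d=(a-b);yaw=np.arctan2(-d[0],d[1]);ee=e1-e2;print('mid',m,'yaw',np.degrees(yaw),np.degrees(np.arctan2(-ee[0],ee[1])), 'endmid-mid',np.linalg.norm((e1+e2)/2-m))
p,R=P;X=R.as_matrix()[:,0];print('toolyaw',np.degrees(np.arctan2(-X[0],X[1])));print('delta tool cm',100*R.inv().apply(m-p))
g=lambda x,y,z:wrist(w,P,(180+x/1.66,y/1.66),z)
print('pivot',g(174,304,.038),'knob',g(32,308,.07))
# comb bar as held: +y end in image
print('bar end',g(236,219,.1475+.0202-.023+.014))
```

```text
[0.65788144 0.0221363  0.052     ] [ 0.64946153 -0.1013715   0.052     ] 0.1237944765867751
[0.68506263 0.02264638 0.052     ] [ 0.67670573 -0.10368815  0.052     ]
mid [ 0.65367149 -0.0396176   0.052     ] yaw -3.8999943476533834 -3.7845428272495023 endmid-mid 0.027227682389312242
toolyaw -3.9145608278008575
delta tool cm [4.18590769 8.29343193 9.54887733]
pivot [ 0.54443272 -0.03031018  0.038     ] knob [ 0.48897534 -0.02409585  0.07      ]
bar end [ 5.74075445e-01 -5.72091411e-04  1.58700000e-01]
```

```bash
python3 -m inch '[[[1.4,2.7,0,0,0,0,1],[1.4,2.7,0,0,0,0,1],[1.4,2.8,0,0,0,0,1],[0,0,2,0,0,0,1],[0,0,3,0,0,0,1]]]'
python3 -m inch '[[[0,0,2,0,0,0,1],[0,0,1.5,0,0,0,1],[0,0,0,0,0,0,1],[0,0,0,0,0,0,1]]]'
python3 - <<'E'
from h import *
P=pose();p,R=P;m=np.array([.6537,-.0396,.052]);print(100*R.inv().apply(m-p),p)
w=robot.read_camera('wrist')
im=cv2.resize(w['image'][40:340,120:520],None,fx=2,fy=2,interpolation=cv2.INTER_CUBIC);cv2.imwrite('pics/w4.png',im)
E
```

```text
t: 7.55
tool_pos: [0.6557, -0.039, 0.0995]
orientation: [2.293, 2.142, 0.005]
force: [-0.3, -0.3, -0.7]
opening: 0.0101
t: 7.95
tool_pos: [0.6533, -0.04, 0.0632]
orientation: [2.299, 2.141, 0.0]
force: [-0.5, 0.6, 0.5]
opening: 0.0101
[0.04690419 0.03942107 1.12047416] [ 0.65326972 -0.0400393   0.06320462]
```

View pics/w4.png

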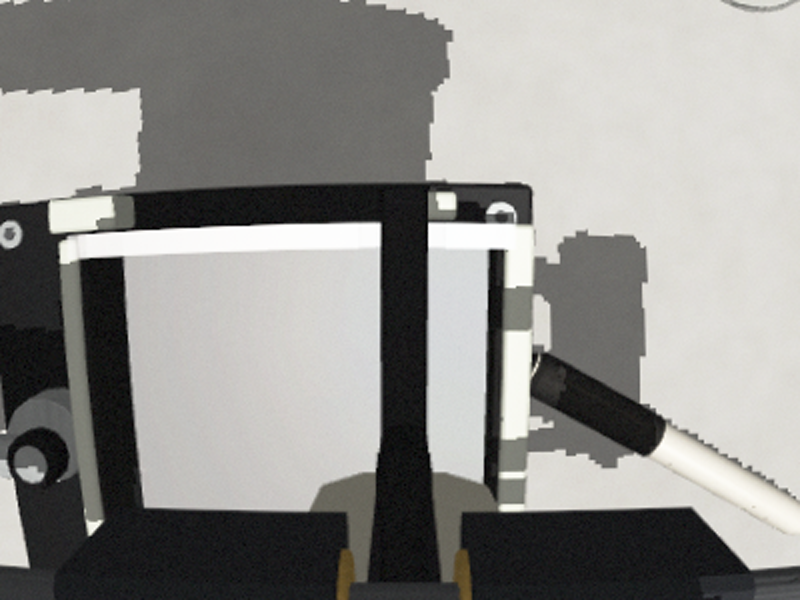

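```bash
python3 -m inch '[[[0,0,0.7,0,0,0,1],[0,0,0.5,0,0,0,1],[0,0,0.4,0,0,0,1],[0,0,0,0,0,0,1]]]'
python3 -m inch '[[[0,0,0.3,0,0,0,1],[0,0,0.2,0,0,0,1],[0,0,0,0,0,0,1]]]'
```

```text
t: 8.4
tool_pos: [0.6524, -0.0403, 0.0457]
orientation: [-2.299, -2.139, 0.001]
force: [-0.6, -1.0, -0.3]
opening: 0.0095
t: 8.7
tool_pos: [0.6533, -0.0404, 0.0427]
orientation: [2.3, 2.14, 0.0]
force: [-4.2, -0.1, 7.3]
opening: 0.0101
```

Contact comes at z = 0.0427, against 0.0428 expected for fully home. Releasing and lifting clear.

```bash
python3 -m inch '[[[0,0,0.1,0,0,0,1],[0,0,0,0,0,0,1],[0,0,0,0,0,0,0.3],[0,0,0,0,0,0,0.3],[0,0,0,0,0,0,0.3]]]'
python3 -m inch '[[[0,0,-2,0,0,0,0.3],[0,0,-3,0,0,0,0.3],[0,0,-4,0,0,0,0.3],[0,0,-2,0,0,0,0.3],[0,-4,0,0,0,0,0.3]]]'
python3 -m inch '[[[0,-4,0,0,0,0,0.3],[0,0,0,0,0,0,0.3]]]'
python3 - <<'E'
from h import *
P=pose();print(P[0]);w=robot.read_camera('wrist')
c,s=np.cos(np.radians(-3.85)),np.sin(np.radians(-3.85))
for x,y,z in[(0,76,14),(0,-76,14),(-5,76,14),(5,76,14),(-5,76,0),(5,0,34),(0,25,34)]:
    X=[.6537+(c*x-s*y)/1e3,-.0396+(s*x+c*y)/1e3,.040+z/1e3];q=wproj(w,P,X);print((x,y,z),((q-[180,0])*1.66).round(1))
im=cv2.resize(w['image'][0:360,180:600],None,fx=1.66,fy=1.66,interpolation=cv2.INTER_CUBIC);cv2.imwrite('pics/w5.png',im)
E
```

```text
t: 9.2
tool_pos: [0.653, -0.0403, 0.0404]
orientation: [-2.3, -2.14, 0.0]
force: [0.6, 0.1, -0.4]
opening: 0.0288
t: 9.7
tool_pos: [0.6181, -0.0383, 0.155]
orientation: [2.295, 2.135, 0.009]
force: [-0.3, -0.6, -0.7]
opening: 0.0326
t: 9.9
tool_pos: [0.5673, -0.0337, 0.1476]
orientation: [-2.296, -2.136, 0.007]
force: [-0.1, 0.7, -0.4]
opening: 0.0327
[ 0.5672837  -0.0337212   0.14761518]
(0, 76, 14) [436.1 235.7]
(0, -76, 14) [413.4 558. ]
(-5, 76, 14) [425.1 235.1]
(5, 76, 14) [446.9 236.4]
(-5, 76, 0) [416.1 235.7]
(5, 0, 34) [453.1 419.1]
(0, 25, 34) [446.3 360.2]
```

View pics/w5.png

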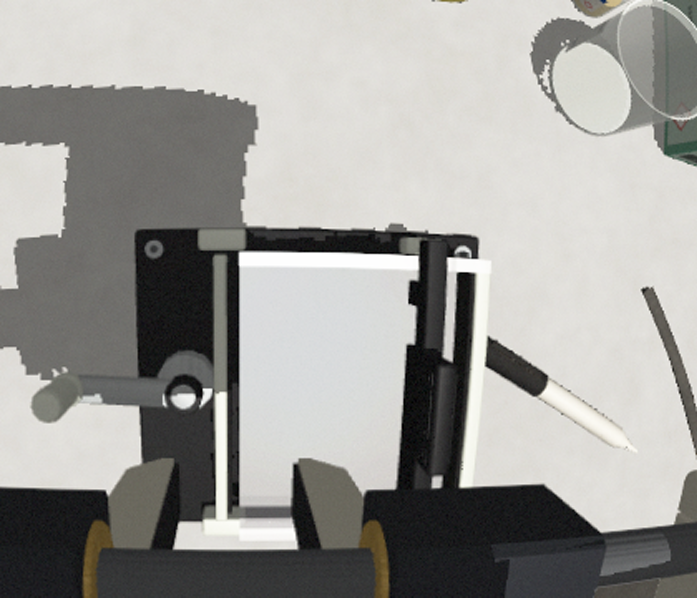

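The comb is seated: its bar and handle edges match the predicted home position within a few pixels, bar end at (434,240) against (436,236) predicted. Now the lever. I'll turn the jaws tangential and work out the offset to the knob.

```bash
python3 -m inch '[[[0,-2,0,0,0,-8.2,0.25],[0,0,0,0,0,-8.2,0.25],[0,0,0,0,0,-8.2,0.25],[0,0,0,0,0,-8.2,0.25],[0,0,0,0,0,-8.2,0.25]]]'>/dev/null
python3 -m inch '[[[0,0,0,0,0,-8.2,0.25],[0,0,0,0,0,-8.2,0.25],[0,0,0,0,0,-8.2,0.25],[0,0,0,0,0,-8.2,0.25],[0,0,0,0,0,-8.2,0.25]]]'>/dev/null
python3 -m inch '[[[0,0,0,0,0,-8,0.25],[0,0,0,0,0,0,0.25],[0,0,0,0,0,0,0.25]]]'
python3 - <<'E'
from h import *
w=robot.read_camera('wrist')
P5=(np.array([.5673,-.0337,.1476]),Ro.from_rotvec([-2.296,-2.136,.007]))
k=wrist(w,P5,(180+47/1.66,401/1.66),.07);pv=wrist(w,P5,(180+183/1.66,391/1.66),.038);print('knob',k,'piv',pv)
p,R=pose();X=R.as_matrix()[:,0];print('tool x yaw',np.degrees(np.arctan2(X[1],X[0])),p)
for K in(k,[.4885,-.0260,.07]):print(100*R.inv().apply(np.array(K)-p))
E
```

```text
t: 11.25
tool_pos: [0.5542, -0.0332, 0.1509]
orientation: [0.12, 3.138, -0.0]
force: [-0.4, -0.3, -0.3]
opening: 0.0348
knob [ 0.48850482 -0.02215534  0.07      ] piv [ 0.54311023 -0.02922281  0.038     ]
tool x yaw 175.6353443647362 [ 0.55398007 -0.03324691  0.15087758]
[6.61837803 0.60791782 8.08329395]
[6.58959976 0.22453044 8.08332611]
```

```bash
python3 -m inch '[[[3.3,0.2,0,0,0,0,0.25],[3.3,0.2,0,0,0,0,0.25],[0,0,3,0,0,0,0.25],[0,0,3,0,0,0,0.25],[0,0,2,0,0,0,0.25]]]'
python3 -m inch '[[[0,0,1.5,0,0,0,0.25],[0,0,0,0,0,0,0.25],[0,0,0,0,0,0,1],[0,0,0,0,0,0,1],[0,0,0,0,0,0,1]]]' 8
```

```text
t: 11.8
tool_pos: [0.4872, -0.0243, 0.0692]
orientation: [-0.118, -3.139, -0.0]
force: [0.4, 0.3, 0.4]
opening: 0.0346
t: 12.3
tool_pos: [0.4888, -0.0245, 0.0569]
orientation: [0.114, 3.137, -0.0]
force: [0.1, 1.2, 0.7]
opening: 0.0155
```

```bash
python3 -m inch '[[[-0.055,0.78,0,0,0,8,1],[-0.055,0.78,0,0,0,8,1],[-0.055,0.78,0,0,0,8,1],[-0.055,0.78,0,0,0,8,1],[0,0,0,0,0,0,1]]]'
python3 -m inch '[[[-0.055,0.78,0,0,0,8,1],[-0.055,0.78,0,0,0,8,1],[-0.055,0.78,0,0,0,8,1],[-0.055,0.78,0,0,0,8,1],[0,0,0,0,0,0,1]]]'
python3 - <<'E'
from h import *
p,R=pose();v=p[:2]-[.5436,-.0305];a=np.degrees(np.arctan2(v[1],v[0]));print('lever angle',176.1-a,np.linalg.norm(v),'tool x yaw',np.degrees(np.arctan2(R.as_matrix()[1,0],R.as_matrix()[0,0])))
E
```

```text
t: 12.8
tool_pos: [0.501, 0.0041, 0.057]
orientation: [0.981, 2.979, -0.0]
force: [5.5, -3.9, -3.6]
opening: 0.0148
t: 13.3
tool_pos: [0.5252, 0.0216, 0.057]
orientation: [1.764, 2.593, -0.001]
force: [4.2, -10.2, -0.5]
opening: 0.0151
lever angle 66.63631494202507 0.05530167756417182 tool x yaw 111.5359636966489
```

```bash
python3 -m inch '[[[-0.055,0.78,0,0,0,8,1],[-0.055,0.78,0,0,0,8,1],[-0.05,0.78,0,0,0,8,1],[0,0,0,0,0,0,1],[0,0,0,0,0,0,1]]]'
python3 -m inch '[[[0,0.15,0,0,0,0,1],[0,0.15,0,0,0,0,1],[0,0,0,0,0,0,1]]]'
python3 - <<'E'
from h import *
p,R=pose();v=p[:2]-[.5436,-.0305];a=np.degrees(np.arctan2(v[1],v[0]));print('lever angle',176.1-a,np.linalg.norm(v),robot.read_state()['force'])
E
```

```text
t: 13.8
tool_pos: [0.5462, 0.0255, 0.0566]
orientation: [2.262, 2.177, -0.003]
force: [-2.5, -9.7, 2.8]
opening: 0.0151
t: 14.1
tool_pos: [0.5466, 0.026, 0.056]
orientation: [-2.262, -2.178, 0.008]
force: [-12.6, -7.6, 9.5]
opening: 0.0148
lever angle 89.1632768288747 0.05657540555655453 [-12.61425724  -7.62701105   9.46803109]
```

```bash
python3 -m inch '[[[0,0.2,-0.1,0,0,0,1],[0,0.1,0,0,0,0,1],[0,0,0,0,0,0,1]]]' 12
python3 -m inch '[[[0,-0.5,0,0,0,0,1],[0,0,-0.2,0,0,0,0.6],[0,0,0,0,0,0,0.6],[0,0,-2,0,0,0,0.55],[0,0,-3,0,0,0,0.55]]]'
```

```text
t: 14.4
tool_pos: [0.5469, 0.026, 0.0559]
orientation: [-2.258, -2.175, 0.015]
force: [-22.3, -7.4, 13.6]
opening: 0.0145
t: 14.9
tool_pos: [0.5456, 0.0279, 0.1077]
orientation: [-2.261, -2.178, 0.003]
force: [-1.5, 0.5, -0.3]
opening: 0.0208
```

I held the grip while backing off slightly, which may have dragged the lever off its stop. Pushing it home again with the fingers loosely caging the knob.

```bash
python3 -m inch '[[[0,0,3,0,0,0,0.55],[0,0,2,0,0,0,0.55],[0,0,0,0,0,0,0.55],[0,0.3,0,0,0,0,0.55],[0,0.3,0,0,0,0,0.55]]]'
python3 -m inch '[[[0,0.2,0,0,0,0,0.55],[0,0,0,0,0,0,0.55]]]'
python3 -m inch '[[[0,-0.3,0,0,0,0,0.55],[0,-0.2,0,0,0,0,0.55],[0,0,0,0,0,0,0.55]]]'
```

```text
t: 15.4
tool_pos: [0.5501, 0.0277, 0.0583]
orientation: [-2.259, -2.176, 0.007]
force: [-20.8, 1.2, 8.1]
opening: 0.021
t: 15.6
tool_pos: [0.5503, 0.0278, 0.0581]
orientation: [-2.256, -2.175, 0.011]
force: [-21.9, -0.2, 9.9]
opening: 0.0213
t: 15.9
tool_pos: [0.5494, 0.0276, 0.0591]
orientation: [-2.262, -2.179, 0.001]
force: [-5.1, 0.6, -1.6]
opening: 0.021
```

```bash
python3 -m inch '[[[0,-0.25,0,0,0,0,0.5],[0,0,0,0,0,0,0.5],[0,0,-3,0,0,0,0.5],[0,0,-4,0,0,0,0.5],[0,0,-4,0,0,0,0.5]]]'
python3 -m inch '[[[-4,0,0,0,0,0,0.5],[-4,0,0,0,0,0,0.5],[-2,0,0,0,0,0,0.5],[0,0,0,0,0,0,0.5],[0,0,0,0,0,0,0.5]]]'
python3 - <<'E'
from h import *
P=pose();print(P[0]);w=robot.read_camera('wrist')
c,s=np.cos(np.radians(-3.85)),np.sin(np.radians(-3.85))
for n,x,y,z in[('barend',35,76,54),('handle+y',35,25,74),('pivot',-76,0,38),('knob90',-76,56,70),('knob85',-76-4.9,55.8,70)]:
    x-=35;X=[.6537+(c*x-s*y)/1e3,-.0396+(s*x+c*y)/1e3,z/1e3];q=wproj(w,P,X);print(n,((q-[180,0])*1.66).round(1))
im=cv2.resize(w['image'][0:360,180:600],None,fx=1.66,fy=1.66,interpolation=cv2.INTER_CUBIC);cv2.imwrite('pics/w6.png',im)
E
```

```text
t: 16.4
tool_pos: [0.5475, 0.0275, 0.1703]
orientation: [2.262, 2.179, 0.001]
force: [0.2, -0.6, -0.0]
opening: 0.0235
t: 16.9
tool_pos: [0.5441, -0.0726, 0.1692]
orientation: [2.263, 2.178, 0.002]
force: [-0.1, 0.4, 0.2]
opening: 0.0231
[ 0.54411078 -0.07256723  0.16922343]
barend [467.8 163.1]
handle+y [479.2 270.6]
pivot [227.7 306.7]
knob90 [230.7 183.7]
knob85 [219.1 183.8]
```

View pics/w6.png

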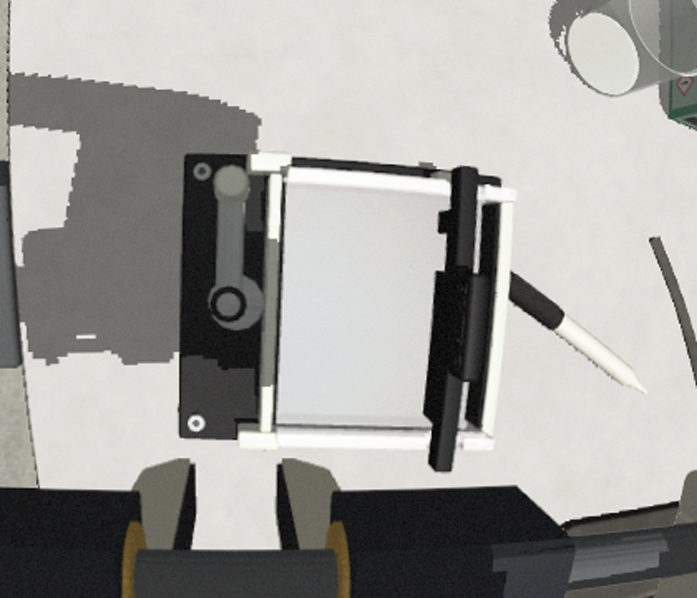

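The last picture shows the knob at (231,183), against (231,184) predicted for fully shut. The gate lies along the tray end and the comb sits across both notches. Handing in.

```bash
python3 -c "
from plant import robot
print(robot.read_state()['t'],robot.close_job())"
```

```text
the job is handed in; nothing more can be done
16.95 None
```

The gel caster is ready and the job is handed in at 16.95 s, well inside the 56 s limit. `close_job` gives no verdict, so this rests on my own checks.

- **Comb:** the used comb on the sheet has one broad and one narrow tooth (C). I took the matching clean comb from the middle of the rack and seated it teeth down in the tray notches. The gripper met the notch bottoms at z = 42.7 mm, against 42.8 mm expected. In the last picture the bar lies across both tray walls. Its end is about 4–5 pixels from the predicted spot, roughly 2 mm, which is about the camera calibration error.
- **Lever:** I swung it round to its stop. Pulling back while still gripping may have moved it slightly, so I pushed it home again with about 20 N at the stop. The last picture shows the knob at (231,183), against (231,184) predicted for fully shut.
- **Rest of the bench:** the gripper is raised and touching nothing. I touched only comb C and the lever, and saw nothing else disturbed. I did not take a last picture of the rack or the sheets.

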